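Strip the drying stand and box the call blanks

ROBOT

A 6-joint arm with a two-finger parallel gripper is mounted at the origin on the work surface. World frame = base frame: x ahead of the robot, y to its left, z up, the work surface at z = 0. Lengths are in mm, angles in rad, forces in N, time in s.
With the tool pointing down it reaches from about 300 to 850 mm from the base axis. Payload 4.2 kg.
Tool frame: the origin (TCP) lies midway between the tips of the shut fingers; the grasp point (between the pads) lies 19 mm behind it; z points along the fingers, y is the line along which they close (so a half turn about z gives the same grasp; the last joint's range is limited). The gripper opens to 91 mm and grips with 3 to 60 N. Pads are 32 mm wide; open, the fingers measure 118 mm over their backs; the gripper's body (76 mm by 178 mm) begins 60 mm behind the grasp point.
Start: joints at [-1.33, 0.32, 1.565, -0, 1.257, -0.02], TCP at [148.268, -555.572, 213.976] pointing down, gripper open.
Joint ranges: [-3.11, 3.11], [-0.84, 2.01], [0.21, 2.61], [-1.34, 4.49], [0.05, 2.63], [-2.56, 2.56]. Speed limits (rad/s): [2.57, 2.57, 3.14, 3.14, 3.14, 3.14].

INTERFACE

Orientations are given as a rotation vector (axis times angle).
In Python, from workcell import status, get_image, manip gives the robot as it stands. The module is installed in compiled form; this text tells all that it offers.
- The arm moves only by the tool servo_tool, never from a script. Its argument "increments" is a list of rows, each a list of 4 numbers: the shift along the tool's x, y, z in mm, then the turn about the tool's z in degrees. A call has 1 to 12 rows; each row is the pose to reach, as a shift and turn from the pose commanded when the call began, along the tool's axes at that moment; what a row does not reach only later rows make up. A row lasts 1/10 s, in which the tool goes at most 50 mm and 8.59 degrees, less where a joint would pass 70% of its speed; a pose out of reach is approached as far as the arm can. A call with a gripper value outside its range is refused whole. "grip" is the closure, from -1 (fully open) to 1 (shut), set as the call begins (left out, the last holds). The fingers move at their own pace and stop on an object; the grip force is fixed at half the most. Time passes only in rows, so rows that repeat a pose let the fingers close. It gives the time, the measured TCP pose, the force, the opening and the grip force at its end, in the units of the state.
- status.sense(): the state, without advancing time (a new reading comes with each control period).
- get_image(name): name is "scene" or "top" or "wrist"; returns a dict with "color" (480x640x3 uint8, blue, green, red), "fx", "fy", "cx", "cy" (pixels), "camera_from_world" (4x4, takes a point from world to camera coordinates). Camera axes: x right, y down, z forward; pixel columns grow to the right and rows downward; lengths in mm; the calibration is good to about 2 mm. The wrist camera is an equidistant fisheye: a pixel r from the principal point sees the ray r / f radians off the axis. A picture is of the moment at which its call begins. There is no depth.
- manip.finish_job(): hands the job in; it is judged then, once.
The state is a dict: "clock": time; "q": joint angles; "joint_velocities": joint speeds; "tau": joint torques, N m; "ee_pos": TCP position; "tool_rot": TCP orientation; "wrist_force": force on the tool from outside, world axes, zero at the start; "torque": the same for the moment, N m; "opening": finger opening in mm; "grasp_force": force on a finger pad.
Only numpy, scipy, OpenCV 4.12 (cv2) and the standard library are available. Lean on these libraries where they do the work, as an engineer would, in place of code of your own. Each camera call takes 0.05 s, during which the arm holds its last target. There are 200 camera calls.

TASK

Pull every call blank out of its spring clips in the drying stand and put them all, together with the one already lying on the bench, in the tipping tray. When the whole batch is in the level tray, lift the tray by its handle to tip the batch into the carton, then lower the tray level again. All blanks must end up inside the carton; do not knock over the glue bottle or the wax jar.

Things in the scene. Friction and masses are not known exactly. Their poses are not given: they have to be found in the camera images.
- call0: Wooden game-call blank, 112 mm long, 110 g, at the start clipped upright in well 0 of the stand (may be absent). From bottom to top along its own +z: square foot 42 x 42 x 30 mm, square waist 34 x 34 x 14 mm, square body 42 x 42 x 52 mm, round mouthpiece 26 mm across x 16 mm. Origin on its axis where waist meets body, 44 mm from the foot's underside and 68 mm from the mouthpiece's end.
- call1: Wooden game-call blank, 112 mm long, 110 g, at the start clipped upright in well 1 of the stand (may be absent). From bottom to top along its own +z: square foot 42 x 42 x 30 mm, square waist 34 x 34 x 14 mm, square body 42 x 42 x 52 mm, round mouthpiece 26 mm across x 16 mm. Origin on its axis where waist meets body, 44 mm from the foot's underside and 68 mm from the mouthpiece's end.
- call2: Wooden game-call blank, 112 mm long, 110 g, at the start clipped upright in well 2 of the stand (may be absent). From bottom to top along its own +z: square foot 42 x 42 x 30 mm, square waist 34 x 34 x 14 mm, square body 42 x 42 x 52 mm, round mouthpiece 26 mm across x 16 mm. Origin on its axis where waist meets body, 44 mm from the foot's underside and 68 mm from the mouthpiece's end.
- call3: Wooden game-call blank, 112 mm long, 110 g, at the start clipped upright in well 3 of the stand (may be absent). From bottom to top along its own +z: square foot 42 x 42 x 30 mm, square waist 34 x 34 x 14 mm, square body 42 x 42 x 52 mm, round mouthpiece 26 mm across x 16 mm. Origin on its axis where waist meets body, 44 mm from the foot's underside and 68 mm from the mouthpiece's end.
- call4: Wooden game-call blank, 112 mm long, 110 g, at the start clipped upright in well 4 of the stand (may be absent). From bottom to top along its own +z: square foot 42 x 42 x 30 mm, square waist 34 x 34 x 14 mm, square body 42 x 42 x 52 mm, round mouthpiece 26 mm across x 16 mm. Origin on its axis where waist meets body, 44 mm from the foot's underside and 68 mm from the mouthpiece's end.
- call5: Wooden game-call blank of the same shape, at the start lying on the bench between stand and tray. From bottom to top along its own +z: square foot 42 x 42 x 30 mm, square waist 34 x 34 x 14 mm, square body 42 x 42 x 52 mm, round mouthpiece 26 mm across x 16 mm. Origin on its axis where waist meets body, 44 mm from the foot's underside and 68 mm from the mouthpiece's end.
- stand: Fixed plywood drying stand, 190 (x) x 275 (y) x 34 mm high, origin under its centre; place and yaw vary. Square wells 45 mm wide, 26 mm deep at (x, y) = (-55, -85), (-55, 0), (-55, 85), (55, -42.5), (55, 42.5) mm, wells 0 to 4. Each has a steel spring clip on its -y and +y side, up to 60 mm above the bench: grip a blank on its -x and +x sides.
- well1 (a point): Mouth of well 1, the middle one of the row of three, 34 mm above the bench, axes as the stand's. A clipped blank stands on its well's floor, its origin 52 mm above the bench. Sprung balls catch over its foot's top edge; it comes out straight up with a pull of 10 to 20 N and is clear of well and clips after rising 60 mm.
- tray_lip (a point): Middle of the aluminium tray's open pouring edge, on its floor and hinge axis, 106 mm above the bench; place and yaw vary. With the tray level: +x along the hinge, +y the pouring direction (to the carton), z up; it turns with the tray. Floor from y = 0 to -195 mm and x = -112 to 112 mm; walls 5 mm thick, 45 mm high at both sides and the back, none at the lip.
- tray_handle (a point): Middle of the tray's handle: a round rubber bar 14 mm thick and 118 mm long parallel to the hinge, 25 mm behind the back wall and above its rim; in the tray_lip frame it is at (0, -220, 75) mm. With the tray level it is 181 mm above the bench; arms join it to the tray 51 to 59 mm either side. It can be pinched from above.
- tray (a joint): Tilt of the tipping tray about its hinge at the lip, rad: 0 level (rests there by its weight), grows as the handle is lifted, up to 1.2. Left alone it falls back to level.
- carton: Fixed open cardboard carton beyond the tray's lip, 262 mm along x by 250 mm along y. Origin on the bench, under the middle of the outside of its near wall; +y points away from the tray, x along the hinge. Near wall 92 mm high, side walls 130 mm, far wall 160 mm; walls 5 mm, floor 6 mm thick. Inside, a slick aluminium slide slopes from the top of the near wall to the floor 65 mm in.
- glue_bottle: Bystander: green glue bottle, 56 mm across, 170 mm high, standing; origin under its centre, z up. Must stay upright.
- wax_jar: Bystander: amber jar with steel cap, 72 mm across, 75 mm high, standing; origin under its centre. Must stay upright.

How it is judged (in metres and radians):
On the way, in this order (a step that is already met when the one before it is completed fails the run):
1. every blank is in the level tray at the same time (the one that lay on the bench may have gone over the lip into the carton already) (x of call0 in the frame of tray_lip between -0.112 and 0.112 m and y of call0 in the frame of tray_lip between -0.2 and 0 m and z of call0 in the frame of tray_lip between 0 and 0.13 m and x of call1 in the frame of tray_lip between -0.112 and 0.112 m and y of call1 in the frame of tray_lip between -0.2 and 0 m and z of call1 in the frame of tray_lip between 0 and 0.13 m and x of call2 in the frame of tray_lip between -0.112 and 0.112 m and y of call2 in the frame of tray_lip between -0.2 and 0 m and z of call2 in the frame of tray_lip between 0 and 0.13 m and x of call3 in the frame of tray_lip between -0.112 and 0.112 m and y of call3 in the frame of tray_lip between -0.2 and 0 m and z of call3 in the frame of tray_lip between 0 and 0.13 m and x of call4 in the frame of tray_lip between -0.112 and 0.112 m and y of call4 in the frame of tray_lip between -0.2 and 0 m and z of call4 in the frame of tray_lip between 0 and 0.13 m and ((x of call5 in the frame of tray_lip between -0.112 and 0.112 m and y of call5 in the frame of tray_lip between -0.2 and 0 m and z of call5 in the frame of tray_lip between 0 and 0.13 m) or (x of call5 in the frame of carton between -0.13 and 0.13 m and y of call5 in the frame of carton between 0.02 and 0.25 m and z of call5 in the frame of carton between 0 and 0.165 m)) and value of joint tray below 0.08 rad), for 0.3 s.
2. the tray is tipped up towards the carton (value of joint tray above 0.6 rad), for 0.2 s.
At the end, for the whole second after the job is handed in: Every blank present lies at rest inside the carton (its origin at least 20 mm inside the near wall's outer face, within the other walls, and less than 165 mm above the bench, so heaped is fine), and the tray is back level (tilt under 0.08 rad) (x of call0 in the frame of carton between -0.13 and 0.13 m and y of call0 in the frame of carton between 0.02 and 0.25 m and z of call0 in the frame of carton between 0 and 0.165 m and linear speed of each of call0, call1, call2, call3, call4, call5 below 0.03 m/s and x of call1 in the frame of carton between -0.13 and 0.13 m and y of call1 in the frame of carton between 0.02 and 0.25 m and z of call1 in the frame of carton between 0 and 0.165 m and x of call2 in the frame of carton between -0.13 and 0.13 m and y of call2 in the frame of carton between 0.02 and 0.25 m and z of call2 in the frame of carton between 0 and 0.165 m and x of call3 in the frame of carton between -0.13 and 0.13 m and y of call3 in the frame of carton between 0.02 and 0.25 m and z of call3 in the frame of carton between 0 and 0.165 m and x of call4 in the frame of carton between -0.13 and 0.13 m and y of call4 in the frame of carton between 0.02 and 0.25 m and z of call4 in the frame of carton between 0 and 0.165 m and x of call5 in the frame of carton between -0.13 and 0.13 m and y of call5 in the frame of carton between 0.02 and 0.25 m and z of call5 in the frame of carton between 0 and 0.165 m and value of joint tray below 0.08 rad); the robot touches nothing.
It fails at once if the glue bottle is knocked over (angle between glue_bottle's own z axis and vertical above 0.7 rad).
It fails at once if the wax jar is knocked over (angle between wax_jar's own z axis and vertical above 0.7 rad).
Of call0, call1, call2, call3, call4 only 3 to 5 are there at a start; the rules pass over those that are not, and their reading is None.
At some moment in a run one of call5 may be knocked a few centimetres aside while the robot is not near it.
Once in a run the grip may slacken for a moment while it holds something.
It also fails if it takes over 210 s, if anything falls off the work surface, if the arm or the gripper's body presses on something with over 40 N, if the wrist force passes 120 N, or if a joint passes its speed limit or range.

## Working session

There is one attempt and no reset: what is moved stays moved. The work goes in short steps, Python scripts to look and compute and a tool call to move; the robot and the scene stay as the last step left them, time stands still between calls to the robot, and variables do not carry over. Pictures are saved under pics/ and viewed, at most 14 in all, crops included, and the job is handed in when it is done.

Besides the shell and the picture viewer there is one more tool, called after ">>>" as name([rows], argument=value, ...), one row to a line, values as JSON. servo_tool: Moves the arm, as the interface text tells. Its arguments: {"type":"object","properties":{"increments":{"type":"array","items":{"type":"array","items":{"type":"number"}}},"grip":{"type":"number"}},"required":["increments"]}

```bash
mkdir -p pics; python3 - <<'E'
from workcell import status,get_image
import cv2,numpy as np,json
s=status.sense();print(s)
for n in("scene","top"):
    im=get_image(n);cv2.imwrite(f"pics/{n}0.png",im["color"])
    print(n,im["fx"],im["fy"],im["cx"],im["cy"],np.array(im["camera_from_world"]).round(4).tolist())
    np.savez(f"{n}.npz",M=np.array(im["camera_from_world"]),k=[im["fx"],im["fy"],im["cx"],im["cy"]])
E
```

```text
{'clock': 0.0, 'q': array([-1.32997851e+00,  3.20252680e-01,  1.56564958e+00,  2.28587879e-05,
        1.25736815e+00, -2.00070398e-02]), 'joint_velocities': array([ 3.96282334e-04,  5.05959886e-05, -1.09124000e-03,  1.35203860e-03,
        1.98811533e-03,  7.76716749e-04]), 'tau': array([-1.66801696e-03, -4.12461340e+01, -2.31972367e+01,  7.24855391e-02,
        4.56079119e-02, -1.58032190e-04]), 'ee_pos': array([ 148.16733286, -555.07805077,  213.15422512]), 'tool_rot': array([-3.11326100e+00, -4.08314217e-01,  2.56297951e-04]), 'wrist_force': array([-0.30851085,  0.97479108,  0.10984443]), 'torque': array([-0.00275946,  0.01217157,  0.05616179]), 'grasp_force': 0.0, 'opening': 91.11028807922554}
scene 533.4080082040961 533.4080082040961 320.6433064268095 245.21533359933446 [[0.7923, 0.6102, 0.001, -458.1635], [0.4986, -0.6464, -0.5775, -253.8077], [-0.3518, 0.4581, -0.8164, 1403.2048], [0.0, 0.0, 0.0, 1.0]]
top 503.94774135811286 503.94774135811286 316.6928949542226 232.80998898121823 [[0.0226, -0.9997, -0.003, -12.2559], [-0.9976, -0.0224, -0.0651, 607.3079], [0.065, 0.0045, -0.9979, 1114.2367], [0.0, 0.0, 0.0, 1.0]]
```

View pics/scene0.png

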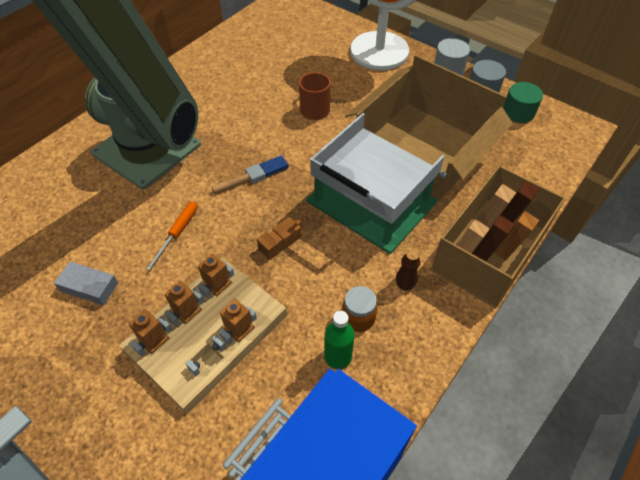

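View pics/top0.png

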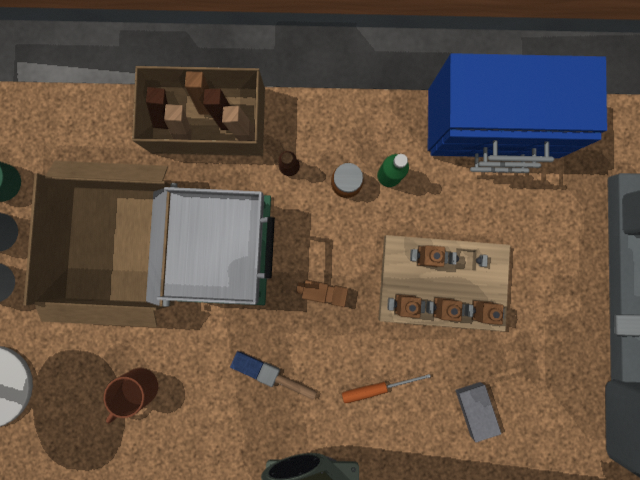

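The pictures show three blanks in the row of three (top view about (410,307), (452,311), (493,314)), one in the pair at (436,256), call5 lying at (325,292), the tray at (212,247) with its handle at (270,247), the glue bottle at (393,168) and the wax jar at (348,180). Next I zoom in to measure.

```bash
cat > h.py <<'E'
import numpy as np,cv2
C={n:np.load(f"{n}.npz") for n in("top","scene")}
def px(n,u,v,z):
    M,k=C[n]["M"],C[n]["k"];R,t=M[:3,:3],M[:3,3]
    d=R.T@np.array([(u-k[2])/k[0],(v-k[3])/k[1],1]);c=-R.T@t
    return (c+d*(z-c[2])/d[2]).round(1)
def pr(n,p):
    M,k=C[n]["M"],C[n]["k"];q=M[:3,:3]@np.array(p,float)+M[:3,3]
    return np.array([q[0]/q[2]*k[0]+k[2],q[1]/q[2]*k[1]+k[3]]).round(1)
E
python3 - <<'E'
import cv2
a=cv2.imread("pics/top0.png")
cv2.imwrite("pics/c1.png",cv2.resize(a[225:340,290:520],None,fx=3.4,fy=3.4,interpolation=cv2.INTER_CUBIC))
cv2.imwrite("pics/c2.png",cv2.resize(a[155:330,20:285],None,fx=3,fy=3,interpolation=cv2.INTER_CUBIC))
E
```

```text
(no output)
```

View pics/c1.png

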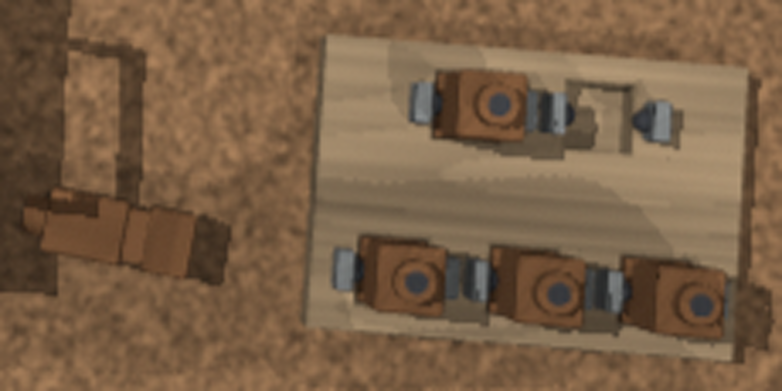

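View pics/c2.png

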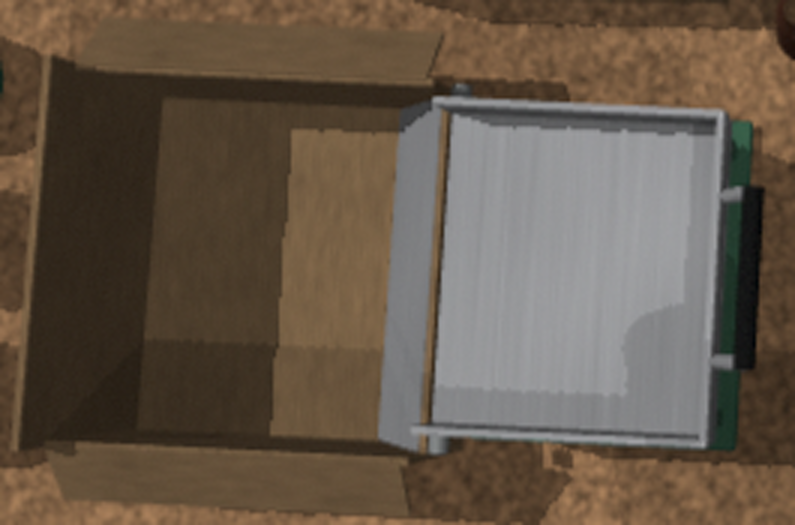

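```bash
python3 - <<'E'
from h import *
f1=lambda u,v:(290+u/3.4-.35,225+v/3.4-.35)
f2=lambda u,v:(20+u/3-.33,155+v/3-.33)
sc=[px("top",*f1(*p),34) for p in[(325,37),(748,67),(737,358),(305,325)]]
print("stand",sc,np.mean(sc,0))
e=(sc[0]+sc[3]-sc[1]-sc[2])/2; yaw=np.arctan2(e[1],e[0])-np.pi/2; print("yaw",np.degrees(yaw),np.linalg.norm(e))
for p in[(500,103),(417,281),(560,292),(702,305)]:print("mouth",px("top",*f1(*p),120))
for b in (180,0):
  pass
c=np.mean(sc,0)[:2];R=np.array([[np.cos(yaw),-np.sin(yaw)],[np.sin(yaw),np.cos(yaw)]])
for w in[(-55,-85),(-55,0),(-55,85),(55,-42.5),(55,42.5)]:print(w,(c+R@w).round(1))
print("handle",[px("top",*f2(*p),186) for p in[(751,278),(756,187),(745,368)]])
print("rim",[px("top",*f2(*p),151) for p in[(724,112),(706,446),(435,98),(415,430)]])
print("c5 top face",[px("top",*f1(*p),42) for p in[(135,205),(195,213),(190,278),(126,263),(120,262),(40,245),(50,192),(127,200)]])
E
```

```text
stand [array([ 603.9, -150.9,   34. ]), array([ 590.5, -426.7,   34. ]), array([ 402.5, -419.2,   34. ]), array([ 417.2, -140.6,   34. ])] [ 503.525 -284.35    34.   ]
yaw -2.9015779446417365 277.5558367247931
mouth [ 561.1 -245.2  120. ]
mouth [ 453.8 -196.5  120. ]
mouth [ 449.2 -281.8  120. ]
mouth [ 443.4 -366.4  120. ]
(-55, -85) [ 444.3 -366.5]
(-55, 0) [ 448.6 -281.6]
(-55, 85) [ 452.9 -196.7]
(55, -42.5) [ 556.3 -329.6]
(55, 42.5) [ 560.6 -244.7]
handle [array([566.7,  89.5, 186. ]), array([625.1,  88. , 186. ]), array([509.3,  91.7, 186. ])]
rim [array([678.2, 114.1, 151. ]), array([456.8, 119.3, 151. ]), array([683.3, 307.3, 151. ]), array([462.9, 311.2, 151. ])]
c5 top face [array([492.2, -29. ,  42. ]), array([487.9, -67.7,  42. ]), array([446.3, -65.3,  42. ]), array([454.9, -24. ,  42. ]), array([455.5, -20.1,  42. ]), array([465.2,  31.6,  42. ]), array([499.3,  26. ,  42. ]), array([495.3, -23.8,  42. ])]
```

```bash
cat >> h.py <<'E'
from scipy.spatial.transform import Rotation as Ro
def go(x,y,z,a,cur=None):
    """increments (tool axes) from pose (x,y,z,a) cur (default measured) to TCP x,y,z with tool-y angle a deg"""
    if cur is None:
        from workcell import status
        s=status.sense();p=s["ee_pos"];r=Ro.from_rotvec(s["tool_rot"]).as_matrix();b=np.degrees(np.arctan2(r[1,1],r[0,1]))
    else: p=np.array(cur[:3],float);b=cur[3]
    br=np.radians(b);ty=np.array([np.cos(br),np.sin(br),0]);tz=np.array([0,0,-1.]);tx=np.cross(ty,tz)
    d=np.array([x,y,z])-p
    t=-((a-b+180)%360-180)
    return [round(float(v),1) for v in (d@tx,d@ty,d@tz,t)]
E
python3 - <<'E'
from h import *
print(go(477,-4,213,-9),go(477,-4,60,-9,(477,-4,213,-9)))
print([px("top",*p) for p in[(393,172,85),(348,180,75)]])
E
```

```text
[459.8, -447.7, 0.2, -66.1] [0.0, 0.0, 153.0, 0.0]
[array([ 737. , -158.9,   85. ]), array([719.3, -63.7,  75. ])]
```

>>> servo_tool([
  [40, -30, 0, -6],
  [80, -65, 0, -13],
  [120, -100, 0, -20],
  [160, -140, 0, -27],
  [195, -175, 0, -34],
  [230, -210, 0, -41],
  [265, -245, 0, -48],
  [300, -280, 0, -55],
  [335, -315, 0, -62],
  [370, -350, 0, -66.1],
  [405, -385, 0, -66.1],
  [440, -420, 0, -66.1],
], grip=-1)

```text
clock: 1.3
ee_pos: [461.1, -41.9, 213.8]
tool_rot: [2.388, 2.042, -0.0]
wrist_force: [0.3, -0.2, 0.5]
opening: 91.5
grasp_force: 0.0
```

```bash
python3 - <<'E'
from h import *
from workcell import status,get_image
print(status.sense()["ee_pos"],go(477,-4,120,-9))
cv2.imwrite("pics/w1.png",get_image("wrist")["color"])
E
```

```text
[461.08034236 -41.92542911 213.83972386] [39.9, 9.8, 93.8, 0.1]
```

View pics/w1.png

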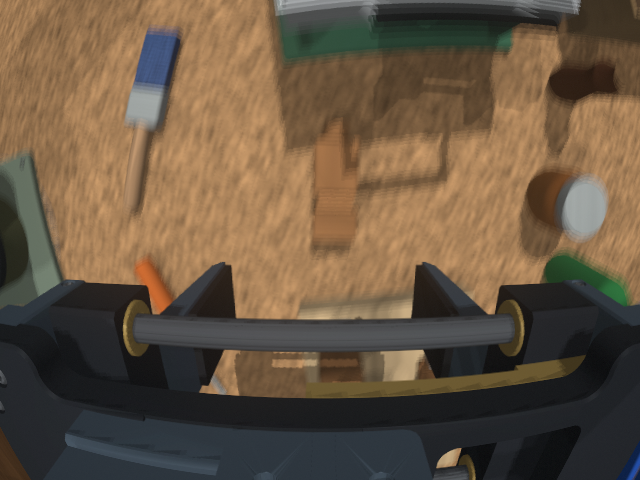

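The wrist view shows call5 at (335,185), aligned with the tool and centred between the fingers (pads at 230 and 415), mouthpiece towards the tray. I go down and grip.

>>> servo_tool([
  [39.9, 9.8, 0, 0],
  [39.9, 9.8, 50, 0],
  [39.9, 9.8, 100, 0],
  [39.9, 9.8, 150, 0],
  [39.9, 9.8, 175, 0],
  [39.9, 9.8, 195, 0],
  [39.9, 9.8, 205, 0],
  [39.9, 9.8, 205, 0],
])

```text
clock: 2.15
ee_pos: [475.6, -6.2, 7.9]
tool_rot: [-2.387, -2.04, 0.004]
wrist_force: [0.4, 0.0, 0.3]
opening: 91.3
grasp_force: 0.0
```

>>> servo_tool([
  [0, 0, 0, 0],
  [0, 0, 0, 0],
  [0, 0, 0, 0],
  [0, 0, 0, 0],
  [0, 0, 0, 0],
  [0, 0, 0, 0],
  [0, 0, 0, 0],
], grip=1)

```text
clock: 2.85
ee_pos: [476.5, -6.1, 9.1]
tool_rot: [2.388, 2.041, -0.0]
wrist_force: [-0.5, 1.1, 2.1]
opening: 42.1
grasp_force: 29.8
```

>>> servo_tool([
  [0, 0, -40, 0],
  [0, 0, -90, 0],
  [0, 0, -140, 0],
  [0, 0, -190, 0],
  [0, 0, -230, 0],
  [0, 0, -260, 0],
  [0, 0, -260, 0],
])

```text
clock: 3.55
ee_pos: [478.7, -6.1, 273.2]
tool_rot: [2.383, 2.037, 0.011]
wrist_force: [0.7, -0.2, -1.1]
opening: 41.7
grasp_force: 29.8
```

```bash
python3 - <<'E'
from h import *
t=np.radians(-1.6);R=np.array([[np.cos(t),-np.sin(t)],[np.sin(t),np.cos(t)]]);L=np.array([573,309.5])
for p in[(-80,-75),(0,-75)]: print(p,L+R@p)
print(go(*(L+R@(-75,-75)),270,-1.6))
E
```

```text
(-80, -75) [490.93706789 236.76297247]
(0, -75) [570.9058771  234.52924137]
[242.5, -20.8, 3.2, -7.4]
```

```bash
python3 - <<'E'
from h import *
t=np.radians(-1.6);R=np.array([[np.cos(t),-np.sin(t)],[np.sin(t),np.cos(t)]]);L=np.array([573,309.5])
print(L+R@(-62,-75),go(*(L+R@(-62,-75)),270,-1.6))
E
```

```text
[508.93004996 236.26038297] [244.1, -7.9, 3.2, -7.4]
```

>>> servo_tool([
  [40, 0, 0, -2],
  [80, -2, 0, -4],
  [125, -4, 0, -7.4],
  [170, -6, 0, -7.4],
  [215, -7.9, 0, -7.4],
  [244, -7.9, 0, -7.4],
  [244, -7.9, 40, -7.4],
  [244, -7.9, 85, -7.4],
  [244, -7.9, 120, -7.4],
  [244, -7.9, 140, -7.4],
  [244, -7.9, 150, -7.4],
  [244, -7.9, 155, -7.4],
])

```text
clock: 4.75
ee_pos: [504.3, 235.1, 114.6]
tool_rot: [-2.25, -2.189, 0.01]
wrist_force: [-13.0, -6.0, 36.4]
opening: 41.6
grasp_force: 30.0
```

>>> servo_tool([
  [0, 0, 0, 0],
  [0, 0, 0, 0],
  [0, 0, 0, 0],
  [0, 0, 0, 0],
])

```text
clock: 5.15
ee_pos: [505.6, 235.6, 114.8]
tool_rot: [-2.251, -2.19, 0.004]
wrist_force: [-4.6, 0.3, 5.5]
opening: 41.8
grasp_force: 29.9
```

>>> servo_tool([
  [0, 0, 0, 0],
  [0, 0, 0, 0],
  [0, 0, 0, 0],
  [0, 0, 0, 0],
], grip=-0.25)

```text
clock: 5.55
ee_pos: [506.9, 236.2, 113.8]
tool_rot: [2.251, 2.191, 0.0]
wrist_force: [-0.4, -0.4, 0.2]
opening: 57.1
grasp_force: 0.0
```

>>> servo_tool([
  [0, 0, -20, 0],
  [0, 0, -60, 0],
  [0, 0, -110, 0],
  [0, 0, -160, 0],
  [0, 0, -160, 0],
])

```text
clock: 6.05
ee_pos: [510.1, 237.7, 281.7]
tool_rot: [2.248, 2.187, 0.023]
wrist_force: [0.4, -0.3, 0.3]
opening: 56.7
grasp_force: 0.0
```

```bash
python3 - <<'E'
from h import *
from workcell import status,get_image
a=get_image("top")["color"]
cv2.imwrite("pics/t1.png",cv2.resize(a[170:330,20:350],None,fx=2.4,fy=2.4))
# call2 and call4: grasp TCP z = 52+30-19=63
c=status.sense();print(go(453.3,-196.7,270,-2.9))
E
```

```text
[-435.0, -43.4, 7.9, 1.3]
```

View pics/t1.png

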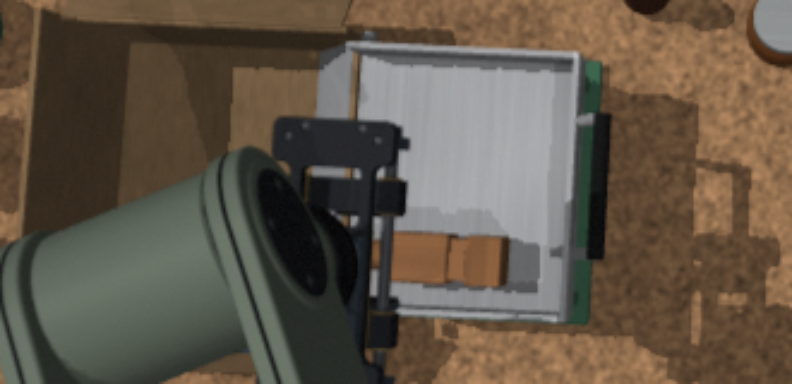

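The top view shows call5 lying flat in the tray near its left wall, at (440,258) in the crop. Next is call2.

>>> servo_tool([
  [-45, -5, 0, 1.3],
  [-90, -10, 0, 1.3],
  [-135, -14, 0, 1.3],
  [-180, -18, 0, 1.3],
  [-225, -23, 0, 1.3],
  [-270, -27, 10, 1.3],
  [-315, -32, 25, 1.3],
  [-360, -36, 40, 1.3],
  [-400, -40, 60, 1.3],
  [-435, -43.4, 80, 1.3],
  [-435, -43.4, 80, 1.3],
  [-435, -43.4, 80, 1.3],
], grip=-1)

```text
clock: 7.3
ee_pos: [450.6, -197.4, 192.5]
tool_rot: [-2.276, -2.161, 0.001]
wrist_force: [-0.1, -0.4, 0.5]
opening: 91.4
grasp_force: 0.0
```

```bash
python3 - <<'E'
from h import *
from workcell import get_image
print(go(453.3,-196.7,64,-2.9))
cv2.imwrite("pics/w2.png",get_image("wrist")["color"])
E
```

```text
[0.8, 2.6, 128.5, -0.1]
```

View pics/w2.png

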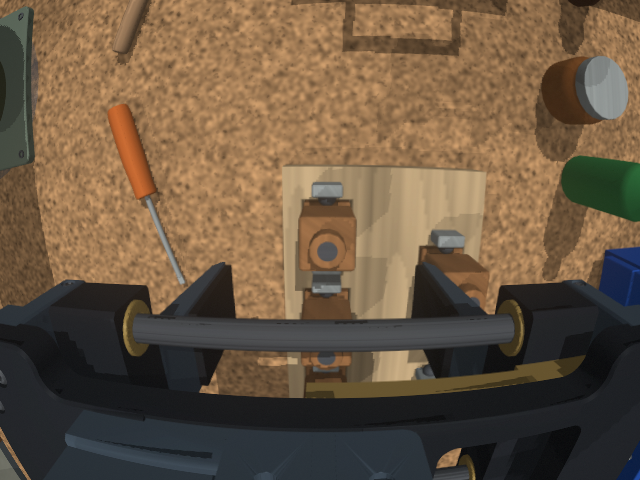

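The wrist view shows call2 at (328,235), between the pads and upright. I go down, grip and pull.

>>> servo_tool([
  [0.8, 2.6, 0, 0],
  [0.8, 2.6, 40, 0],
  [0.8, 2.6, 80, 0],
  [0.8, 2.6, 110, 0],
  [0.8, 2.6, 128, 0],
  [0.8, 2.6, 128, 0],
  [0.8, 2.6, 128, 0],
])

```text
clock: 8.05
ee_pos: [455.2, -196.3, 66.8]
tool_rot: [2.274, 2.166, 0.001]
wrist_force: [0.5, -0.1, 0.1]
opening: 91.3
grasp_force: 0.0
```

>>> servo_tool([
  [0, 0, 0, 0],
  [0, 0, 0, 0],
  [0, 0, 0, 0],
  [0, 0, 0, 0],
  [0, 0, 0, 0],
  [0, 0, 0, 0],
], grip=1)

```text
clock: 8.65
ee_pos: [454.2, -196.9, 66.0]
tool_rot: [2.276, 2.165, -0.0]
wrist_force: [0.1, -1.0, -0.4]
opening: 46.0
grasp_force: 0.0
```

>>> servo_tool([
  [0, 0, -5, 0],
  [0, 0, -12, 0],
  [0, 0, -22, 0],
  [0, 0, -40, 0],
  [0, 0, -60, 0],
  [0, 0, -90, 0],
  [0, 0, -130, 0],
  [0, 0, -175, 0],
  [0, 0, -215, 0],
  [0, 0, -220, 0],
  [0, 0, -220, 0],
])

```text
clock: 9.75
ee_pos: [454.8, -197.0, 288.4]
tool_rot: [2.273, 2.162, 0.003]
wrist_force: [-0.5, -0.5, -1.5]
opening: 41.8
grasp_force: 30.0
```

```bash
cat >> h.py <<'E'
_t=np.radians(-1.6);RT=np.array([[np.cos(_t),-np.sin(_t)],[np.sin(_t),np.cos(_t)]]);LIP=np.array([573,309.5])
def tray(x,y): return LIP+RT@(x,y)
E
python3 - <<'E'
from h import *
from workcell import get_image
print(tray(80,-50),go(*tray(80,-50),285,-1.6))
a=get_image("top")["color"];b=get_image("scene")["color"]
cv2.imwrite("pics/p2.png",b[130:430,60:460])
E
```

```text
[651.57272727 257.28576315] [463.6, 173.9, 3.4, -1.3]
```

View pics/p2.png

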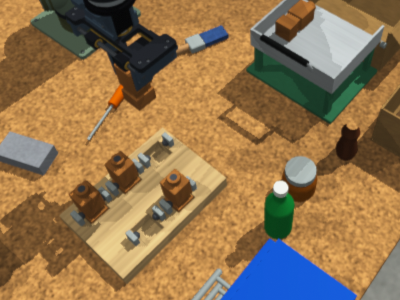

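The scene view shows call2 pulled free and hanging upright from the gripper (about (135,90) in the crop), with call1, call0 and call4 still in the stand. I carry it to the tray.

>>> servo_tool([
  [42, 16, 0, 0],
  [84, 32, 0, 0],
  [126, 47, 0, 0],
  [168, 63, 0, 0],
  [210, 79, 0, -1.3],
  [253, 95, 0, -1.3],
  [295, 111, 0, -1.3],
  [337, 126, 0, -1.3],
  [379, 142, 0, -1.3],
  [421, 158, 0, -1.3],
  [450, 169, 0, -1.3],
  [463.6, 173.9, 0, -1.3],
])

```text
clock: 11.05
ee_pos: [650.9, 260.4, 282.2]
tool_rot: [-2.247, -2.192, 0.007]
wrist_force: [-0.2, -0.5, -0.7]
opening: 41.6
grasp_force: 30.0
```

>>> servo_tool([
  [0, 0, 0, 0],
  [0, 0, 30, 0],
  [0, 0, 60, 0],
  [0, 0, 90, 0],
  [0, 0, 100, 0],
  [0, 0, 107, 0],
  [0, 0, 111, 0],
  [0, 0, 112, 0],
  [0, 0, 112, 0],
])

```text
clock: 11.95
ee_pos: [651.5, 257.6, 175.1]
tool_rot: [2.251, 2.19, 0.003]
wrist_force: [-1.4, 0.7, -1.3]
opening: 42.1
grasp_force: 30.0
```

No contact yet, as expected. I lower further in small steps.

>>> servo_tool([
  [0, 0, 2, 0],
  [0, 0, 4, 0],
  [0, 0, 6, 0],
  [0, 0, 8, 0],
  [0, 0, 8, 0],
])

```text
clock: 12.45
ee_pos: [651.0, 257.5, 165.9]
tool_rot: [2.251, 2.191, 0.0]
wrist_force: [-0.1, 0.3, -1.1]
opening: 41.8
grasp_force: 30.0
```

>>> servo_tool([
  [0, 0, 1, 0],
  [0, 0, 2, 0],
  [0, 0, 2, 0],
])

```text
clock: 12.75
ee_pos: [651.0, 257.6, 165.7]
tool_rot: [2.251, 2.191, 0.002]
wrist_force: [-1.6, -0.2, 6.6]
opening: 42.0
grasp_force: 30.0
```

>>> servo_tool([
  [0, 0, 0, 0],
  [0, 0, 0, 0],
  [0, 0, 0, 0],
  [0, 0, 0, 0],
], grip=-0.3)

```text
clock: 13.15
ee_pos: [650.9, 257.5, 163.5]
tool_rot: [-2.251, -2.191, 0.001]
wrist_force: [-0.6, 0.0, 0.3]
opening: 59.1
grasp_force: 0.0
```

>>> servo_tool([
  [0, 0, -20, 0],
  [0, 0, -60, 0],
  [0, 0, -100, 0],
  [0, 0, -115, 0],
  [0, 0, -115, 0],
])

```text
clock: 13.65
ee_pos: [652.1, 258.0, 282.3]
tool_rot: [2.249, 2.189, 0.009]
wrist_force: [0.3, -0.8, 0.0]
opening: 59.1
grasp_force: 0.0
```

```bash
python3 - <<'E'
from h import *
print(go(561,-245,280,-2.9))
E
```

```text
[-505.3, -77.4, 2.3, 1.3]
```

>>> servo_tool([
  [-45, -7, 0, 1.3],
  [-91, -14, 0, 1.3],
  [-137, -21, 0, 1.3],
  [-183, -28, 0, 1.3],
  [-229, -35, 0, 1.3],
  [-275, -42, 0, 1.3],
  [-321, -49, 0, 1.3],
  [-367, -56, 0, 1.3],
  [-413, -63, 0, 1.3],
  [-459, -70, 0, 1.3],
  [-495, -76, 0, 1.3],
  [-505.3, -77.4, 0, 1.3],
], grip=-1)

```text
clock: 14.85
ee_pos: [558.1, -248.7, 276.6]
tool_rot: [-2.279, -2.159, 0.004]
wrist_force: [0.4, 0.6, -0.1]
opening: 91.2
grasp_force: 0.0
```

>>> servo_tool([
  [0, 0, 30, 0],
  [0, 0, 60, 0],
  [0, 0, 90, 0],
  [0, 0, 95, 0],
  [0, 0, 95, 0],
])

```text
clock: 15.35
ee_pos: [559.3, -244.5, 182.5]
tool_rot: [-2.273, -2.164, 0.002]
wrist_force: [0.3, 0.4, 0.5]
opening: 91.2
grasp_force: 0.0
```

```bash
python3 - <<'E'
from h import *
print(go(561,-245,66,-2.9))
from workcell import get_image
b=get_image("scene")["color"]
cv2.imwrite("pics/p3.png",b[90:400,110:500])
E
```

```text
[-0.4, 1.7, 116.5, 0.1]
```

View pics/p3.png

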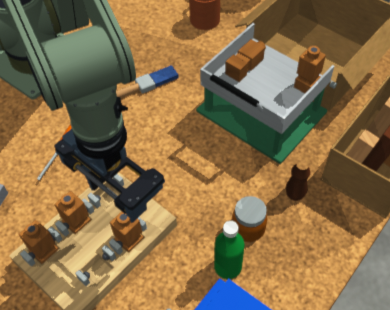

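The scene view shows call2 standing upright in the tray at (312,65), call5 lying at (245,60), and the gripper straight over call4. The next moves grip and pull call4.

>>> servo_tool([
  [-0.4, 1.7, 30, 0],
  [-0.4, 1.7, 70, 0],
  [-0.4, 1.7, 100, 0],
  [-0.4, 1.7, 116, 0],
  [-0.4, 1.7, 116, 0],
  [-0.4, 1.7, 116, 0],
])

```text
clock: 16.0
ee_pos: [562.9, -246.4, 69.7]
tool_rot: [2.274, 2.164, 0.002]
wrist_force: [0.1, 0.0, -0.4]
opening: 90.9
grasp_force: 0.0
```

>>> servo_tool([
  [0, 0, 0, 0],
  [0, 0, 0, 0],
  [0, 0, 0, 0],
  [0, 0, 0, 0],
  [0, 0, 0, 0],
  [0, 0, 0, 0],
  [0, 0, 0, 0],
  [0, 0, 0, 0],
  [0, 0, 0, 0],
], grip=1)

```text
clock: 16.9
ee_pos: [561.4, -245.9, 67.9]
tool_rot: [-2.276, -2.165, 0.0]
wrist_force: [-0.3, 1.0, 0.4]
opening: 42.1
grasp_force: 29.9
```

>>> servo_tool([
  [0, 0, -5, 0],
  [0, 0, -12, 0],
  [0, 0, -22, 0],
  [0, 0, -40, 0],
  [0, 0, -60, 0],
  [0, 0, -90, 0],
  [0, 0, -130, 0],
  [0, 0, -175, 0],
  [0, 0, -215, 0],
  [0, 0, -220, 0],
  [0, 0, -220, 0],
])

```text
clock: 18.0
ee_pos: [562.2, -246.2, 291.2]
tool_rot: [2.272, 2.162, 0.004]
wrist_force: [-0.1, 0.6, -1.4]
opening: 42.0
grasp_force: 30.0
```

```bash
python3 - <<'E'
from h import *
print(tray(80,-122),go(*tray(80,-122),285,-1.6))
E
```

```text
[649.56236928 185.31383487] [435.3, 65.7, 6.2, -1.3]
```

>>> servo_tool([
  [42, 6, 0, 0],
  [84, 13, 0, 0],
  [126, 19, 0, 0],
  [170, 25, 0, 0],
  [214, 32, 0, -1.3],
  [258, 39, 0, -1.3],
  [302, 45, 0, -1.3],
  [346, 52, 0, -1.3],
  [390, 59, 0, -1.3],
  [422, 64, 0, -1.3],
  [435.3, 65.7, 0, -1.3],
  [435.3, 65.7, 0, -1.3],
])

```text
clock: 19.2
ee_pos: [648.3, 186.9, 286.0]
tool_rot: [-2.248, -2.193, 0.005]
wrist_force: [-0.1, -0.2, -2.1]
opening: 41.8
grasp_force: 30.0
```

>>> servo_tool([
  [0, 0, 30, 0],
  [0, 0, 60, 0],
  [0, 0, 90, 0],
  [0, 0, 105, 0],
  [0, 0, 111, 0],
  [0, 0, 114, 0],
  [0, 0, 114, 0],
])

```text
clock: 19.9
ee_pos: [649.2, 184.7, 174.6]
tool_rot: [2.252, 2.19, 0.001]
wrist_force: [1.2, 0.2, -0.8]
opening: 42.1
grasp_force: 30.0
```

>>> servo_tool([
  [0, 0, 2, 0],
  [0, 0, 4, 0],
  [0, 0, 6, 0],
  [0, 0, 8, 0],
  [0, 0, 8, 0],
])

```text
clock: 20.4
ee_pos: [648.9, 185.6, 166.0]
tool_rot: [2.251, 2.191, 0.0]
wrist_force: [0.0, -0.8, -1.1]
opening: 42.0
grasp_force: 30.0
```

>>> servo_tool([
  [0, 0, 1, 0],
  [0, 0, 2, 0],
  [0, 0, 2, 0],
])

```text
clock: 20.7
ee_pos: [648.9, 185.6, 165.9]
tool_rot: [2.251, 2.191, 0.002]
wrist_force: [-2.3, -2.1, 6.9]
opening: 41.8
grasp_force: 30.0
```

>>> servo_tool([
  [0, 0, 0, 0],
  [0, 0, 0, 0],
  [0, 0, 0, 0],
  [0, 0, 0, 0],
], grip=-0.3)

```text
clock: 21.1
ee_pos: [648.8, 185.5, 163.5]
tool_rot: [-2.251, -2.191, 0.001]
wrist_force: [0.4, -0.2, 0.2]
opening: 58.6
grasp_force: 0.0
```

>>> servo_tool([
  [0, 0, -20, 0],
  [0, 0, -60, 0],
  [0, 0, -100, 0],
  [0, 0, -120, 0],
  [0, 0, -120, 0],
])

```text
clock: 21.6
ee_pos: [650.3, 186.0, 287.8]
tool_rot: [2.249, 2.188, 0.01]
wrist_force: [-0.1, -0.1, 0.5]
opening: 59.8
grasp_force: 0.0
```

```bash
python3 - <<'E'
from h import *
print(go(449,-281.7,280,-2.9))
E
```

```text
[-473.0, -188.6, 7.8, 1.3]
```

Next is call1.

>>> servo_tool([
  [-43, -17, 0, 1.3],
  [-86, -34, 0, 1.3],
  [-129, -51, 0, 1.3],
  [-172, -68, 0, 1.3],
  [-215, -85, 0, 1.3],
  [-258, -102, 0, 1.3],
  [-301, -120, 0, 1.3],
  [-344, -137, 0, 1.3],
  [-387, -154, 0, 1.3],
  [-430, -171, 0, 1.3],
  [-462, -184, 0, 1.3],
  [-473, -188.6, 0, 1.3],
], grip=-1)

```text
clock: 22.8
ee_pos: [445.4, -284.4, 282.1]
tool_rot: [-2.278, -2.159, 0.003]
wrist_force: [-0.2, 0.5, 0.2]
opening: 90.9
grasp_force: 0.0
```

>>> servo_tool([
  [0, 0, 30, 0],
  [0, 0, 60, 0],
  [0, 0, 90, 0],
  [0, 0, 95, 0],
  [0, 0, 95, 0],
])

```text
clock: 23.3
ee_pos: [447.1, -281.2, 187.8]
tool_rot: [-2.273, -2.164, 0.001]
wrist_force: [-0.1, -0.6, -0.1]
opening: 91.3
grasp_force: 0.0
```

```bash
python3 - <<'E'
from h import *
print(go(449,-281.7,67,-2.9))
E
```

```text
[-0.4, 1.9, 120.8, 0.1]
```

>>> servo_tool([
  [-0.4, 1.5, 30, 0],
  [-0.4, 1.5, 70, 0],
  [-0.4, 1.5, 105, 0],
  [-0.4, 1.5, 121, 0],
  [-0.4, 1.5, 121, 0],
  [-0.4, 1.5, 121, 0],
])

```text
clock: 23.9
ee_pos: [450.4, -283.3, 69.5]
tool_rot: [2.274, 2.164, 0.001]
wrist_force: [0.8, 0.3, 0.7]
opening: 91.3
grasp_force: 0.0
```

>>> servo_tool([
  [0, 0, 0, 0],
  [0, 0, 0, 0],
  [0, 0, 0, 0],
  [0, 0, 0, 0],
  [0, 0, 0, 0],
  [0, 0, 0, 0],
  [0, 0, 0, 0],
  [0, 0, 0, 0],
  [0, 0, 0, 0],
], grip=1)

```text
clock: 24.8
ee_pos: [448.8, -282.6, 67.9]
tool_rot: [-2.276, -2.165, 0.0]
wrist_force: [-0.4, -0.1, 0.6]
opening: 41.8
grasp_force: 29.9
```

>>> servo_tool([
  [0, 0, -5, 0],
  [0, 0, -12, 0],
  [0, 0, -22, 0],
  [0, 0, -40, 0],
  [0, 0, -60, 0],
  [0, 0, -90, 0],
  [0, 0, -130, 0],
  [0, 0, -175, 0],
  [0, 0, -215, 0],
  [0, 0, -220, 0],
  [0, 0, -220, 0],
])

```text
clock: 25.9
ee_pos: [449.6, -282.9, 290.6]
tool_rot: [2.272, 2.162, 0.002]
wrist_force: [-0.1, -0.1, -1.8]
opening: 41.5
grasp_force: 30.0
```

```bash
python3 - <<'E'
from h import *
print(tray(7,-122),go(*tray(7,-122),285,-1.6))
E
```

```text
[576.59083088 187.35211449] [476.0, 103.5, 5.6, -1.3]
```

>>> servo_tool([
  [44, 10, 0, 0],
  [88, 19, 0, 0],
  [132, 29, 0, 0],
  [176, 38, 0, 0],
  [220, 48, 0, -1.3],
  [264, 57, 0, -1.3],
  [308, 67, 0, -1.3],
  [352, 77, 0, -1.3],
  [396, 86, 0, -1.3],
  [440, 96, 0, -1.3],
  [466, 101, 0, -1.3],
  [476, 103.5, 0, -1.3],
])

```text
clock: 27.1
ee_pos: [575.4, 190.1, 285.6]
tool_rot: [-2.246, -2.193, 0.005]
wrist_force: [-0.1, -0.3, -1.6]
opening: 41.7
grasp_force: 30.0
```

>>> servo_tool([
  [0, 0, 0, 0],
  [0, 0, 30, 0],
  [0, 0, 60, 0],
  [0, 0, 90, 0],
  [0, 0, 105, 0],
  [0, 0, 111, 0],
  [0, 0, 114, 0],
  [0, 0, 114, 0],
])

```text
clock: 27.9
ee_pos: [576.3, 186.9, 174.5]
tool_rot: [2.252, 2.19, 0.001]
wrist_force: [-0.7, 0.0, -0.9]
opening: 41.4
grasp_force: 30.0
```

>>> servo_tool([
  [0, 0, 2, 0],
  [0, 0, 4, 0],
  [0, 0, 6, 0],
  [0, 0, 8, 0],
  [0, 0, 8, 0],
])

```text
clock: 28.4
ee_pos: [576.1, 187.7, 166.2]
tool_rot: [2.251, 2.191, 0.001]
wrist_force: [-0.4, 0.8, 0.6]
opening: 41.8
grasp_force: 30.0
```

>>> servo_tool([
  [0, 0, 1, 0],
  [0, 0, 2, 0],
  [0, 0, 2, 0],
])

```text
clock: 28.7
ee_pos: [576.1, 187.6, 166.1]
tool_rot: [2.251, 2.191, 0.002]
wrist_force: [-3.1, -1.1, 8.5]
opening: 41.8
grasp_force: 30.0
```

>>> servo_tool([
  [0, 0, 0, 0],
  [0, 0, 0, 0],
  [0, 0, 0, 0],
  [0, 0, 0, 0],
], grip=-0.3)

```text
clock: 29.1
ee_pos: [576.0, 187.6, 163.5]
tool_rot: [-2.251, -2.191, 0.001]
wrist_force: [0.2, -0.3, 0.0]
opening: 59.6
grasp_force: 0.0
```

>>> servo_tool([
  [0, 0, -20, 0],
  [0, 0, -60, 0],
  [0, 0, -100, 0],
  [0, 0, -120, 0],
  [0, 0, -120, 0],
])

```text
clock: 29.6
ee_pos: [577.6, 188.1, 287.5]
tool_rot: [2.249, 2.189, 0.01]
wrist_force: [0.8, 0.4, -0.5]
opening: 59.3
grasp_force: 0.0
```

```bash
python3 - <<'E'
from h import *
print(go(444,-366.5,280,-2.9))
E
```

```text
[-558.0, -118.5, 7.5, 1.3]
```

>>> servo_tool([
  [-48, -10, 0, 1.3],
  [-96, -20, 0, 1.3],
  [-144, -30, 0, 1.3],
  [-192, -41, 0, 1.3],
  [-240, -51, 0, 1.3],
  [-288, -61, 0, 1.3],
  [-336, -71, 0, 1.3],
  [-384, -81, 0, 1.3],
  [-432, -92, 0, 1.3],
  [-480, -102, 0, 1.3],
  [-525, -111, 0, 1.3],
  [-558, -118.5, 0, 1.3],
], grip=-1)

```text
clock: 30.8
ee_pos: [440.8, -369.2, 281.7]
tool_rot: [-2.276, -2.161, 0.001]
wrist_force: [0.2, -0.7, -0.1]
opening: 91.4
grasp_force: 0.0
```

>>> servo_tool([
  [0, 0, 0, 0],
  [0, 0, 30, 0],
  [0, 0, 60, 0],
  [0, 0, 90, 0],
  [0, 0, 95, 0],
  [0, 0, 95, 0],
])

```text
clock: 31.4
ee_pos: [442.0, -365.9, 187.6]
tool_rot: [-2.273, -2.164, 0.0]
wrist_force: [-0.4, -0.2, 0.3]
opening: 90.9
grasp_force: 0.0
```

```bash
python3 - <<'E'
from h import *
print(go(444,-366.5,67,-2.9))
E
```

```text
[-0.5, 2.0, 120.6, 0.1]
```

>>> servo_tool([
  [-0.4, 1.5, 30, 0],
  [-0.4, 1.5, 70, 0],
  [-0.4, 1.5, 105, 0],
  [-0.4, 1.5, 121, 0],
  [-0.4, 1.5, 121, 0],
  [-0.4, 1.5, 121, 0],
])

```text
clock: 32.0
ee_pos: [445.2, -368.2, 69.6]
tool_rot: [2.274, 2.164, 0.0]
wrist_force: [0.6, -0.8, 0.4]
opening: 91.0
grasp_force: 0.0
```

>>> servo_tool([
  [0, 0, 0, 0],
  [0, 0, 0, 0],
  [0, 0, 0, 0],
  [0, 0, 0, 0],
  [0, 0, 0, 0],
  [0, 0, 0, 0],
  [0, 0, 0, 0],
  [0, 0, 0, 0],
  [0, 0, 0, 0],
], grip=1)

```text
clock: 32.9
ee_pos: [443.8, -367.4, 67.9]
tool_rot: [-2.276, -2.165, 0.0]
wrist_force: [0.1, 0.1, -0.0]
opening: 41.9
grasp_force: 30.0
```

>>> servo_tool([
  [0, 0, -5, 0],
  [0, 0, -12, 0],
  [0, 0, -22, 0],
  [0, 0, -40, 0],
  [0, 0, -60, 0],
  [0, 0, -90, 0],
  [0, 0, -130, 0],
  [0, 0, -175, 0],
  [0, 0, -215, 0],
  [0, 0, -240, 0],
  [0, 0, -240, 0],
])

```text
clock: 34.0
ee_pos: [445.4, -368.5, 314.5]
tool_rot: [2.267, 2.157, 0.002]
wrist_force: [-0.2, -0.9, -1.0]
opening: 42.2
grasp_force: 30.0
```

```bash
python3 - <<'E'
from h import *
print(tray(7,-50),go(*tray(7,-50),300,-1.6))
from workcell import get_image
a=get_image("top")["color"]
cv2.imwrite("pics/t4.png",cv2.resize(a[170:340,130:520],None,fx=2,fy=2))
E
```

```text
[578.60118887 259.32404278] [633.7, 101.8, 14.5, -1.3]
```

View pics/t4.png

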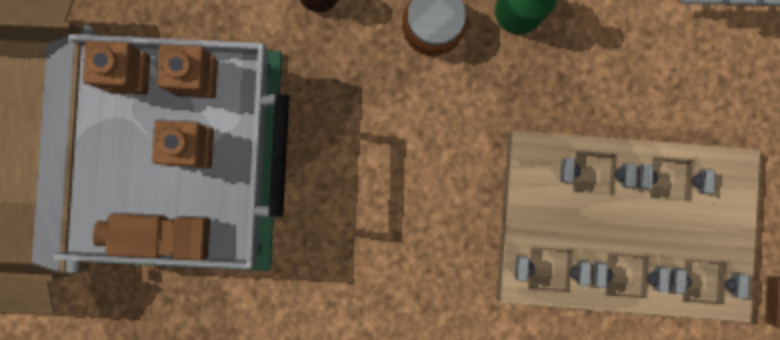

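The top view shows the stand empty, three blanks upright in the tray at about (110,65), (185,68) and (180,145), and call5 lying at (150,237). The last blank goes at the lip end of the middle.

>>> servo_tool([
  [49, 8, 0, 0],
  [98, 16, 0, 0],
  [147, 24, 0, 0],
  [196, 32, 0, 0],
  [245, 40, 0, -1.3],
  [294, 47, 0, -1.3],
  [343, 55, 0, -1.3],
  [392, 63, 0, -1.3],
  [441, 71, 0, -1.3],
  [490, 79, 0, -1.3],
  [539, 87, 0, -1.3],
  [585, 94, 0, -1.3],
])

```text
clock: 35.25
ee_pos: [566.2, 214.3, 306.3]
tool_rot: [-2.25, -2.191, 0.004]
wrist_force: [0.8, -0.7, -1.4]
opening: 41.9
grasp_force: 30.0
```

```bash
python3 - <<'E'
from h import *
print(go(*tray(7,-50),175,-1.6))
E
```

```text
[45.4, 11.2, 131.3, 0.1]
```

>>> servo_tool([
  [30, 5, 0, 0],
  [48, 8, 0, 0],
  [48, 8, 0, 0],
  [48, 8, 30, 0],
  [48, 8, 65, 0],
  [48, 8, 100, 0],
  [48, 8, 122, 0],
  [48, 8, 131, 0],
  [48, 8, 131, 0],
  [48, 8, 131, 0],
])

```text
clock: 36.25
ee_pos: [577.0, 259.4, 178.3]
tool_rot: [2.252, 2.189, 0.003]
wrist_force: [-0.4, 0.0, -0.3]
opening: 41.8
grasp_force: 30.0
```

>>> servo_tool([
  [0, 0, 2, 0],
  [0, 0, 4, 0],
  [0, 0, 4, 0],
])

```text
clock: 36.55
ee_pos: [576.3, 259.9, 173.3]
tool_rot: [2.251, 2.191, 0.001]
wrist_force: [-0.8, 0.3, -1.0]
opening: 41.9
grasp_force: 30.0
```

>>> servo_tool([
  [0, 0, 2, 0],
  [0, 0, 4, 0],
  [0, 0, 6, 0],
  [0, 0, 8, 0],
  [0, 0, 9, 0],
  [0, 0, 9, 0],
])

```text
clock: 37.15
ee_pos: [576.2, 259.9, 165.9]
tool_rot: [2.251, 2.191, 0.001]
wrist_force: [-3.1, -0.8, 8.0]
opening: 42.0
grasp_force: 30.0
```

>>> servo_tool([
  [0, 0, 0, 0],
  [0, 0, 0, 0],
  [0, 0, 0, 0],
  [0, 0, 0, 0],
], grip=-0.3)

```text
clock: 37.55
ee_pos: [576.2, 259.9, 163.6]
tool_rot: [-2.251, -2.191, 0.001]
wrist_force: [0.6, 0.5, -0.8]
opening: 59.1
grasp_force: 0.0
```

>>> servo_tool([
  [0, 0, -20, 0],
  [0, 0, -60, 0],
  [0, 0, -100, 0],
  [0, 0, -120, 0],
  [0, 0, -120, 0],
])

```text
clock: 38.05
ee_pos: [577.7, 260.6, 287.6]
tool_rot: [2.25, 2.189, 0.011]
wrist_force: [0.6, 0.7, -0.6]
opening: 58.8
grasp_force: 0.0
```

```bash
python3 - <<'E'
from h import *
from workcell import get_image
# handle: tool y along world y (angle 88.4 or -91.6)
print(go(567,89.5,285,88.4),go(567,89.5,285,-91.6))
a=get_image("top")["color"];b=get_image("scene")["color"]
cv2.imwrite("pics/t5.png",np.hstack([cv2.resize(a[170:330,130:300],(400,376)),cv2.resize(b[50:250,280:490],(400,376))]))
E
```

```text
[-171.3, -6.1, 2.6, -90.0] [-171.3, -6.1, 2.6, 90.0]
```

View pics/t5.png

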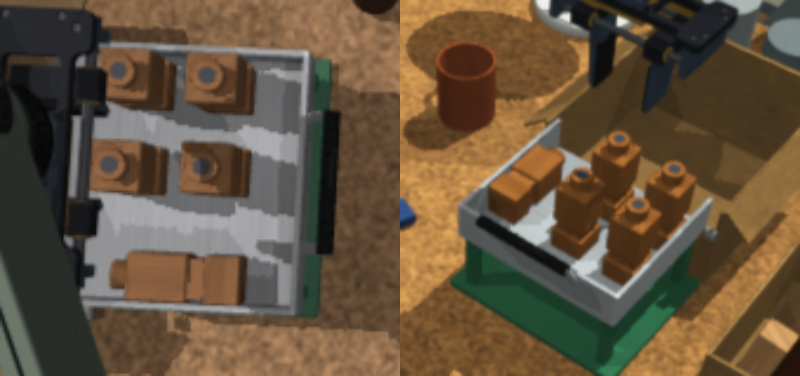

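All five blanks are in the level tray: four upright, and call5 lying by the left wall. Next I turn the gripper to the handle at (325,180) in the left crop.

>>> servo_tool([
  [-20, 0, 0, -8],
  [-40, 0, 0, -16],
  [-60, -1, 0, -24],
  [-80, -2, 0, -32],
  [-100, -3, 0, -40],
  [-120, -4, 0, -48],
  [-140, -5, 0, -56],
  [-160, -6, 0, -64],
  [-171, -6, 0, -72],
  [-171, -6, 0, -80],
  [-171, -6, 0, -88],
  [-171.3, -6.1, 0, -90],
], grip=-0.3)

```text
clock: 39.35
ee_pos: [564.5, 88.5, 281.3]
tool_rot: [-0.038, -3.137, 0.001]
wrist_force: [-0.3, -0.1, -0.3]
opening: 59.6
grasp_force: 0.0
```

>>> servo_tool([
  [0, 0, 0, 0],
  [0, 0, 20, 0],
  [0, 0, 40, 0],
  [0, 0, 40, 0],
  [0, 0, 40, 0],
])

```text
clock: 39.85
ee_pos: [565.1, 88.8, 243.2]
tool_rot: [-0.043, -3.139, 0.001]
wrist_force: [-0.3, 0.4, -1.3]
opening: 59.3
grasp_force: 0.0
```

```bash
python3 - <<'E'
from h import *
from workcell import get_image,status
print(go(567,89.5,162,88.4),status.sense()["q"].round(2))
w=get_image("wrist")
cv2.imwrite("pics/w5.png",w["color"])
E
```

```text
[-1.8, 0.7, 81.2, 0.0] [ 0.14  0.3   1.52 -0.    1.32 -1.41]
```

View pics/w5.png

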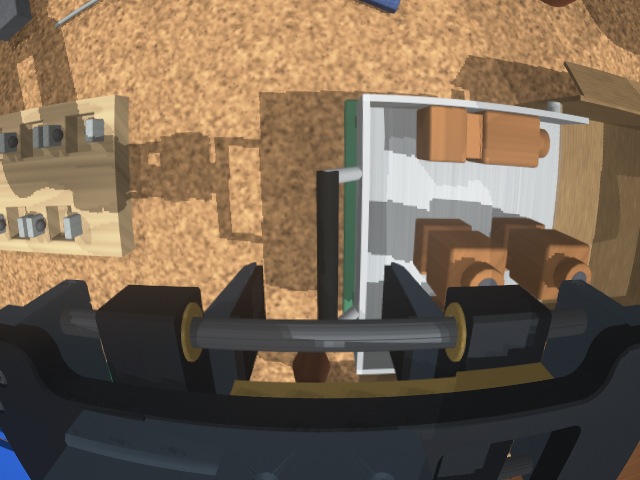

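The wrist view shows the handle bar at (327,240), centred between the fingers (260 and 388). I go down and grip.

>>> servo_tool([
  [-1, 0.5, 25, 0],
  [-1, 0.5, 50, 0],
  [-1, 0.5, 70, 0],
  [-1, 0.5, 79, 0],
  [-1, 0.5, 81, 0],
  [-1, 0.5, 81, 0],
])

```text
clock: 40.5
ee_pos: [567.2, 89.4, 163.8]
tool_rot: [0.043, 3.14, 0.0]
wrist_force: [0.3, 0.3, 0.1]
opening: 59.4
grasp_force: 0.0
```

>>> servo_tool([
  [0, 0, 0, 0],
  [0, 0, 0, 0],
  [0, 0, 0, 0],
  [0, 0, 0, 0],
  [0, 0, 0, 0],
  [0, 0, 0, 0],
  [0, 0, 0, 0],
  [0, 0, 0, 0],
], grip=1)

```text
clock: 41.3
ee_pos: [566.6, 91.4, 163.0]
tool_rot: [0.043, 3.141, 0.006]
wrist_force: [-0.1, 6.7, -0.0]
opening: 13.4
grasp_force: 30.0
```

```bash
python3 - <<'E'
import numpy as np
for t in np.arange(0.05,1.16,.05):
    print(round(t,2),round(220-220*np.cos(t)+75*np.sin(t)),round(-(220*np.sin(t)+75*np.cos(t)-75)),end=" | ")
E
```

```text
0.05 4 -11 | 0.1 9 -22 | 0.15 14 -32 | 0.2 19 -42 | 0.25 25 -52 | 0.3 32 -62 | 0.35 39 -71 | 0.4 47 -80 | 0.45 55 -88 | 0.5 63 -96 | 0.55 72 -104 | 0.6 81 -111 | 0.65 90 -118 | 0.7 100 -124 | 0.75 110 -130 | 0.8 121 -135 | 0.85 131 -140 | 0.9 142 -144 | 0.95 153 -148 | 1.0 164 -151 | 1.05 176 -153 | 1.1 187 -155 | 1.15 199 -156 |
```

>>> servo_tool([
  [0, 3, -5, 0],
  [0, 6, -11, 0],
  [0, 9, -17, 0],
  [0, 11, -22, 0],
  [0, 14, -27, 0],
  [0, 16, -32, 0],
  [0, 19, -37, 0],
  [0, 21, -42, 0],
  [0, 24, -47, 0],
  [0, 27, -52, 0],
  [0, 30, -57, 0],
  [0, 34, -62, 0],
])

```text
clock: 42.5
ee_pos: [567.4, 122.8, 225.6]
tool_rot: [-0.043, -3.141, 0.003]
wrist_force: [1.2, -7.0, -1.0]
opening: 13.1
grasp_force: 30.0
```

>>> servo_tool([
  [0, 4, -4, 0],
  [0, 7, -9, 0],
  [0, 11, -13, 0],
  [0, 15, -18, 0],
  [0, 19, -22, 0],
  [0, 23, -26, 0],
  [0, 27, -30, 0],
  [0, 31, -34, 0],
  [0, 35, -38, 0],
  [0, 40, -42, 0],
  [0, 49, -49, 0],
  [0, 58, -56, 0],
])

```text
clock: 43.7
ee_pos: [568.8, 179.7, 283.6]
tool_rot: [0.044, 3.14, -0.005]
wrist_force: [-0.6, -7.7, 5.4]
opening: 13.4
grasp_force: 30.0
```

>>> servo_tool([
  [0, 10, -6, 0],
  [0, 20, -13, 0],
  [0, 29, -19, 0],
  [0, 40, -24, 0],
  [0, 50, -29, 0],
  [0, 61, -33, 0],
  [0, 72, -37, 0],
  [0, 83, -40, 0],
  [0, 83, -40, 0],
  [0, 83, -40, 0],
])

```text
clock: 44.7
ee_pos: [571.1, 265.7, 321.4]
tool_rot: [0.041, 3.141, 0.003]
wrist_force: [-0.6, -1.2, 4.7]
opening: 13.4
grasp_force: 30.0
```

```bash
python3 - <<'E'
from h import *
from workcell import get_image
a=get_image("top")["color"];b=get_image("scene")["color"]
cv2.imwrite("pics/t6.png",np.hstack([cv2.resize(a[140:350,20:290],(400,311)),cv2.resize(b[30:240,280:550],(400,311))]))
E
```

```text
(no output)
```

View pics/t6.png

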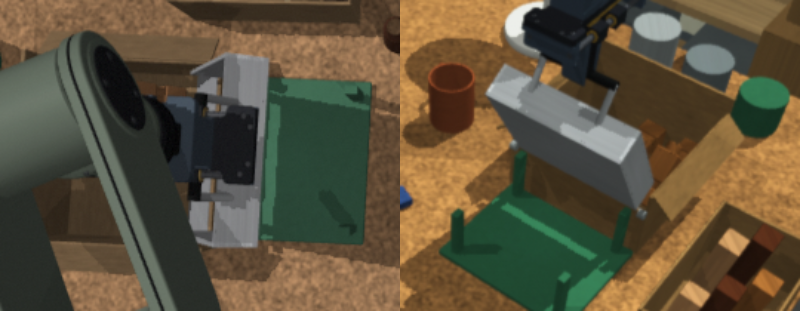

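The tray is tipped well up and blanks lie in the carton (right crop, (675,145)). I tip a little further, hold, then lower.

>>> servo_tool([
  [0, 6, -1, 0],
  [0, 12, -2, 0],
  [0, 17, -2, 0],
  [0, 17, -2, 0],
  [0, 17, -2, 0],
  [0, 17, -2, 0],
  [0, 12, -2, 0],
  [0, 6, -1, 0],
  [0, 0, 0, 0],
  [0, -11, 3, 0],
  [0, -22, 7, 0],
  [0, -33, 11, 0],
])

```text
clock: 46.0
ee_pos: [570.3, 230.1, 309.5]
tool_rot: [-0.043, -3.141, 0.0]
wrist_force: [-1.0, -0.6, 4.1]
opening: 13.0
grasp_force: 30.0
```

>>> servo_tool([
  [0, -10, 5, 0],
  [0, -21, 10, 0],
  [0, -30, 16, 0],
  [0, -40, 22, 0],
  [0, -50, 29, 0],
  [0, -59, 36, 0],
  [0, -68, 43, 0],
  [0, -77, 51, 0],
  [0, -85, 59, 0],
  [0, -93, 67, 0],
  [0, -101, 76, 0],
  [0, -108, 85, 0],
])

```text
clock: 47.2
ee_pos: [567.6, 122.8, 223.7]
tool_rot: [-0.043, -3.141, -0.001]
wrist_force: [1.2, -2.3, 1.0]
opening: 13.3
grasp_force: 30.0
```

>>> servo_tool([
  [0, -7, 10, 0],
  [0, -13, 20, 0],
  [0, -18, 30, 0],
  [0, -23, 40, 0],
  [0, -28, 51, 0],
  [0, -30, 56, 0],
  [0, -32, 60, 0],
  [0, -32, 60, 0],
])

```text
clock: 48.0
ee_pos: [566.7, 92.2, 164.2]
tool_rot: [-0.043, -3.141, -0.003]
wrist_force: [2.9, 4.1, -3.4]
opening: 13.5
grasp_force: 30.0
```

Back at level height. I release and back off upwards.

>>> servo_tool([
  [0, 0, 0.5, 0],
  [0, 0, 0.5, 0],
  [0, 0, 0.5, 0],
  [0, 0, 0.5, 0],
  [0, 0, 0.5, 0],
], grip=-0.3)

```text
clock: 48.5
ee_pos: [566.5, 91.2, 164.6]
tool_rot: [0.043, 3.141, -0.001]
wrist_force: [-0.1, 0.7, 0.3]
opening: 50.4
grasp_force: 0.0
```

>>> servo_tool([
  [0, 0, -20, 0],
  [0, 0, -60, 0],
  [0, -10, -100, 0],
  [0, -50, -120, 0],
  [0, -100, -120, 0],
  [0, -150, -120, 0],
  [0, -200, -120, 0],
  [0, -240, -120, 0],
  [0, -240, -120, 0],
  [0, -240, -120, 0],
])

```text
clock: 49.5
ee_pos: [559.8, -149.1, 284.3]
tool_rot: [-0.046, -3.141, -0.001]
wrist_force: [0.8, 0.3, -0.8]
opening: 59.1
grasp_force: 0.0
```

```bash
python3 - <<'E'
from h import *
from workcell import get_image
a=get_image("top")["color"];b=get_image("scene")["color"]
cv2.imwrite("pics/t7.png",np.hstack([cv2.resize(a[140:350,20:290],(400,311)),cv2.resize(b[30:240,280:550],(400,311))]))
E
```

```text
(no output)
```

View pics/t7.png

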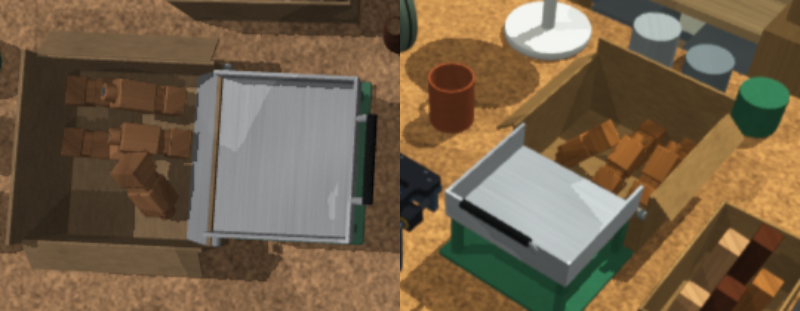

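The tray is empty and level, and all five blanks lie in the carton: two pairs in line at (125,95) and (125,140), and one at (145,185). I hand the job in.

```bash
python3 -c "
from workcell import manip
print(manip.finish_job())"
```

```text
the job is handed in; nothing more can be done
None
```

All five blanks present are in the carton, the tray is back level, and the job was handed in at about 50 s; the hand-in returned no verdict, and I steered well clear of the glue bottle and wax jar but they were outside the final picture.

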